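Feel along the neck ring for burrs

ROBOT

A 6-joint arm with a two-finger parallel gripper is mounted at the origin on the work surface. World frame = base frame: x ahead of the robot, y to its left, z up, the work surface at z = 0. Lengths are in m, angles in rad, forces in N, time in s.
With the tool pointing down it reaches from about 0.35 to 0.95 m from the base axis. Payload 17.4 kg.
Tool frame: the origin (TCP) lies between the finger pads, 19 mm behind the fingertips; this is the grasp point; z points along the fingers, y is the line along which they close (so a half turn about z gives the same grasp; the last joint's range is limited). The gripper opens to 93 mm and grips with 3 to 60 N. Pads are 15 mm wide; open, the fingers measure 128 mm over their backs; the gripper's body (75 mm by 188 mm) begins 65 mm behind the grasp point.
Start: joints at [1.204, 0.116, 1.442, -0, 1.584, -0.038], TCP at [0.218, 0.639, 0.237] pointing down, gripper open.
Joint ranges: [-2.83, 2.83], [-0.83, 2.19], [0.07, 2.5], [-1.14, 4.28], [0.01, 3], [-2.97, 2.97]. Speed limits (rad/s): [1.89, 1.89, 2.22, 3.14, 3.14, 3.14].

INTERFACE

Orientations are given as a unit quaternion [x, y, z, w].
In Python, from bench import r, imaging, close_job gives the robot as it stands.
- The arm moves only by the shell command python3 -m crank FILE [OPENING] [FORCE], which reads ROWS from the file FILE. ROWS is 1 to 5 rows, one to a line, with the numbers parted by spaces; each row has 6 numbers: dx, dy, dz in normalised numbers (1 is 1 m), then a rotation vector rx, ry, rz in fractions of the full range, 1 being pi rad; each row shifts and turns the commanded pose from where the row before left it, along the tool's axes as they then stand; what a row does not reach is not made up. A row lasts 1/10 s, in which the tool goes at most 0.05 m and 0.15 rad, less where a joint would pass 70% of its speed; a pose out of reach is approached as far as the arm can. OPENING is the finger opening in m, set as the command begins (- or left out keeps the last). The fingers move at their own pace and stop on an object; FORCE is the grip in N (left out, the last holds). Time passes only in rows, so rows that do not move let the fingers close. It prints the time, the measured TCP pose, the force, the opening and the grip force at its end. A shift or turn number past 1, either way, is cut back to 1. Input that does not fit is refused with a message, and nothing moves.
- r.get_obs(): the state, without advancing time (a new reading comes with each control period).
- imaging.read_camera(name): name is "scene" or "top"; returns a dict with "frame" (384x512x3 uint8, red, green, blue), "camera_matrix" (3x3 intrinsics, pixels), "dist_coeffs" ([k1, k2, p1, p2, k3] as OpenCV has them; the pictures are not rectified), "R" (3x3) and "t" (3): a world point X has camera coordinates R X + t. Camera axes: x right, y down, z forward; pixel columns grow to the right and rows downward; lengths in m; the calibration is good to about 2 mm. A picture is of the moment at which its call begins. There is no depth.
- close_job(): hands the job in; it is judged then, once.
The state is a dict: "time": time; "joint_positions": joint angles; "qvel": joint speeds; "tau": joint torques, N m; "ee_pos": TCP position; "tcp_rot": TCP orientation; "wrist_force": force on the tool from outside, world axes, zero at the start; "moment": the same for the moment, N m; "grip_width": finger opening in m; "gripper_force": force on a finger pad.
Only numpy, scipy, OpenCV 4.12 (cv2) and the standard library are available. Lean on these libraries where they do the work, as an engineer would, in place of code of your own. Each camera call takes 0.05 s, during which the arm holds its last target. There are 200 camera calls.

TASK

Feel along the top of the metal neck ring on the sprung stand for burrs: set the closed fingertips lightly on the bar at its plain end, run them round along the bar to the end with the eye, touching all the way, and only there lift off and move clear. Come down only at the plain end, stay on top of the bar, and press so lightly that the sprung platform never comes near its stop. Do not grip, lift or shift the ring, and leave everything else on the bench where it is.

Things in the scene. Friction and masses are not known exactly. Their poses are not given: they have to be found in the camera images.
- stand: Sprung checking stand, fixed to the bench: a dark steel disc 150 mm across and 22 mm high carries on springs a round plywood platform 184 mm across, 10 mm thick, its top 52 mm above the bench. Origin: centre of the disc's underside, on the bench; z up. Its place and yaw vary; the platform turns with it.
- platform (a joint): How far the platform is pressed down, m: 0 at rest (top), stops hard at 0.014. It moves straight up and down only, stays level and springs back by itself. On top of its own weight and the neck ring's it begins to give at about 1 to 3 N and then takes 0.3 N more per mm.
- platform_top (a point): Centre of the platform's top face (z up); goes down with it. A dark wooden disc 117 mm across and 5 mm high on this face sits inside the neck ring, and two small dark blocks (16 x 8 x 5 mm) past the ends of the ring keep it from turning. The ring's play is 1 to 2 mm.
- neck_ring: Loose bright metal neck ring, about 0.17 kg: round bar 9 mm thick bent to an arc, centreline radius 65 mm, lying flat round the wooden disc. Origin: centre of the arc at the bar's underside; z up. The bar runs from -120 degrees (plain rounded end) to +120 (end with the eye), from the body's +x towards its +y; gap at -x. Eye: flat loop 24 mm across, 6 mm thick, centred 72 mm out at +129 degrees.
- path0 (a point): Point on the top line of the neck ring's bar (9 mm above the ring's underside, 65 mm from its origin) at -112 degrees, near the plain end: the start of the trace.
- path1 (a point): Point on the top line of the neck ring's bar (9 mm above the ring's underside, 65 mm from its origin) at -84 degrees, on the way.
- path2 (a point): Point on the top line of the neck ring's bar (9 mm above the ring's underside, 65 mm from its origin) at -56 degrees, on the way.
- path3 (a point): Point on the top line of the neck ring's bar (9 mm above the ring's underside, 65 mm from its origin) at -28 degrees, on the way.
- path4 (a point): Point on the top line of the neck ring's bar (9 mm above the ring's underside, 65 mm from its origin) at 0 degrees, on the way.
- path5 (a point): Point on the top line of the neck ring's bar (9 mm above the ring's underside, 65 mm from its origin) at 28 degrees, on the way.
- path6 (a point): Point on the top line of the neck ring's bar (9 mm above the ring's underside, 65 mm from its origin) at 56 degrees, on the way.
- path7 (a point): Point on the top line of the neck ring's bar (9 mm above the ring's underside, 65 mm from its origin) at 84 degrees, on the way.
- path8 (a point): Point on the top line of the neck ring's bar (9 mm above the ring's underside, 65 mm from its origin) at 112 degrees, near the eye: the end of the trace.
- bur_block: Bystander: loose wooden block 60 x 40 x 36 mm with ten thin burs standing in it, 66 mm tall in all. Origin: centre of its underside.
- punch: Bystander: loose steel dapping punch standing upright, 20 mm across, 69 mm tall. Origin: centre of its foot.
- file: Bystander: loose flat file lying on the bench, 200 mm long along its x (dark wood handle 90 x 20 x 14 mm to -x, steel blade to +x). Origin: where the blade enters the handle, on the bench.
- case: Bystander: loose flat white case, 100 x 70 x 17 mm. Origin: centre of its underside.
Things that resemble listed ones, but are neither listed nor needed, are in the scene too. Of the things shaped like the neck_ring, the metal one is meant.

How it is judged:
On the way, in this order (a step that is already met when the one before it is completed fails the run):
1. the fingertips rest on the bar near its plain end (horizontal distance between the grasp point and path0 below 0.013 m and contact force between the fingers and neck_ring above 0.2 N), for 0.1 s.
2. the fingertips, on the bar, come past point 1 of the way (horizontal distance between the grasp point and path1 below 0.013 m and contact force between the fingers and neck_ring above 0.2 N), for 0.1 s.
3. the fingertips, on the bar, come past point 2 of the way (horizontal distance between the grasp point and path2 below 0.013 m and contact force between the fingers and neck_ring above 0.2 N), for 0.1 s.
4. the fingertips, on the bar, come past point 3 of the way (horizontal distance between the grasp point and path3 below 0.013 m and contact force between the fingers and neck_ring above 0.2 N), for 0.1 s.
5. the fingertips, on the bar, come past point 4 of the way (horizontal distance between the grasp point and path4 below 0.013 m and contact force between the fingers and neck_ring above 0.2 N), for 0.1 s.
6. the fingertips, on the bar, come past point 5 of the way (horizontal distance between the grasp point and path5 below 0.013 m and contact force between the fingers and neck_ring above 0.2 N), for 0.1 s.
7. the fingertips, on the bar, come past point 6 of the way (horizontal distance between the grasp point and path6 below 0.013 m and contact force between the fingers and neck_ring above 0.2 N), for 0.1 s.
8. the fingertips, on the bar, come past point 7 of the way (horizontal distance between the grasp point and path7 below 0.013 m and contact force between the fingers and neck_ring above 0.2 N), for 0.1 s.
9. the fingertips still on the bar, now near the eye (horizontal distance between the grasp point and path8 below 0.013 m and contact force between the fingers and neck_ring above 0.2 N), for 0.1 s.
At the end, for the whole second after the job is handed in: After the fingertips have passed along the bar from the plain end to the eye in contact, the platform is back up (within 2 mm), the neck ring lies flat and at rest on it (within 5 mm of centred, not raised more than 3 mm), and the bystanders are within 10 mm of where they were (value of joint platform below 0.002 m and z of neck_ring in the frame of platform_top below 0.003 m and horizontal distance between neck_ring and platform_top below 0.005 m and angle between neck_ring's own z axis and vertical below 0.05 rad and linear speed of neck_ring below 0.02 m/s and distance of each of bur_block, punch, file, case from where it was at the start of the episode below 0.01 m); the robot touches nothing.
It fails at once if the platform is pressed down (almost) to its stop: more than 12 mm of its 14 mm (value of joint platform above 0.012 m).
It fails at once if the neck ring is lifted more than 5 mm off the platform or shifted more than 6 mm on it (z of neck_ring in the frame of platform_top above 0.005 m or horizontal distance between neck_ring and platform_top above 0.006 m).
It fails at once if the fingers reach down beside or around the bar instead of staying on top of it (TCP less than 18 mm above the ring's underside) (z of the grasp point in the frame of neck_ring below 0.018 m and horizontal distance between the grasp point and platform_top below 0.09 m).
It fails at once if the fingertips lift off, or come down, over the length of the bar instead of at its ends (TCP within 16 mm of one of path1 to path7 seen from above, and 42 to 75 mm above the ring's underside) ((horizontal distance between the grasp point and path1 below 0.016 m or horizontal distance between the grasp point and path2 below 0.016 m or horizontal distance between the grasp point and path3 below 0.016 m or horizontal distance between the grasp point and path4 below 0.016 m or horizontal distance between the grasp point and path5 below 0.016 m or horizontal distance between the grasp point and path6 below 0.016 m or horizontal distance between the grasp point and path7 below 0.016 m) and z of the grasp point in the frame of neck_ring between 0.042 and 0.075 m).
It fails at once if the bur block, the punch, the file or the case is moved more than 10 mm (distance of any of bur_block, punch, file, case from where it was at the start of the episode above 0.01 m).
It also fails if it takes over 59 s, if anything falls off the work surface, if the arm or the gripper's body presses on something with over 40 N, if the wrist force passes 120 N, or if a joint passes its speed limit or range.

## Working session

There is one attempt and no reset: what is moved stays moved. The work goes in short steps, Python scripts to look and compute and a shell command to move; the robot and the scene stay as the last step left them, time stands still between calls to the robot, and variables do not carry over. Pictures are saved under pics/ and viewed, at most 10 in all, crops included, and the job is handed in when it is done.

```bash
mkdir -p pics; python3 - <<'E'
from bench import r, imaging
import cv2,pickle
for n in("scene","top"):
    c=imaging.read_camera(n);pickle.dump(c,open(n+".pkl","wb"))
    cv2.imwrite(f"pics/{n}.png",c["frame"][:,:,::-1])
    print(n,c["camera_matrix"],c["dist_coeffs"],c["R"],c["t"])
o=r.get_obs();print(o)
E
```

```text
scene [[346.4893161    0.         255.16182411]
 [  0.         346.4893161  190.82775175]
 [  0.           0.           1.        ]] [-0.03774668  0.          0.          0.          0.        ] [[-0.31293449  0.94973361 -0.00883644]
 [ 0.5073468   0.15928972 -0.84689197]
 [-0.80291421 -0.26950484 -0.53169155]] [ 0.17874581 -0.17772032  1.18012205]
top [[396.51900212   0.         259.33094757]
 [  0.         396.51900212 192.73956046]
 [  0.           0.           1.        ]] [-0.03862757  0.          0.          0.          0.        ] [[ 0.01952629 -0.99970951 -0.01412883]
 [-0.99821723 -0.01869607 -0.05668167]
 [ 0.05640105  0.01521042 -0.99829232]] [-0.02742021  0.49257962  0.96756251]
{'time': 0.1, 'joint_positions': array([ 1.20420913e+00,  1.16467357e-01,  1.44217177e+00, -1.06721359e-05,
        1.58401050e+00, -3.78219019e-02]), 'qvel': array([ 0.00079117, -0.00268032,  0.00054783, -0.00150294,  0.00078301,
       -0.0017917 ]), 'tau': array([ 2.90346310e-03, -7.22902751e+01, -6.23860216e+01,  7.82179856e-02,
        2.27365759e-02, -1.14175491e-04]), 'ee_pos': array([0.21791011, 0.63869466, 0.23677579]), 'tcp_rot': array([ 1.63643376e-01,  9.86519420e-01, -5.18793722e-04, -1.00909324e-04]), 'wrist_force': array([-0.28242078,  0.34273697,  0.10860487]), 'moment': array([-0.02273244,  0.03207867,  0.00888425]), 'gripper_force': 0.0, 'grip_width': 0.09300864480172462}
```

View pics/scene.png

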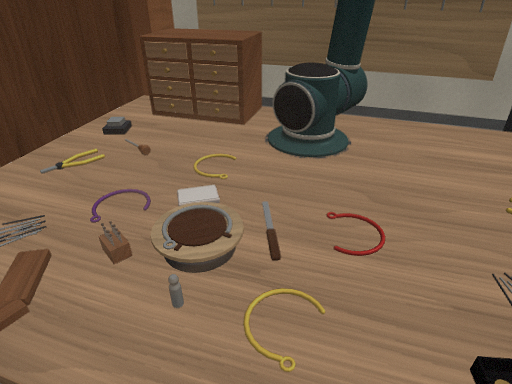

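View pics/top.png

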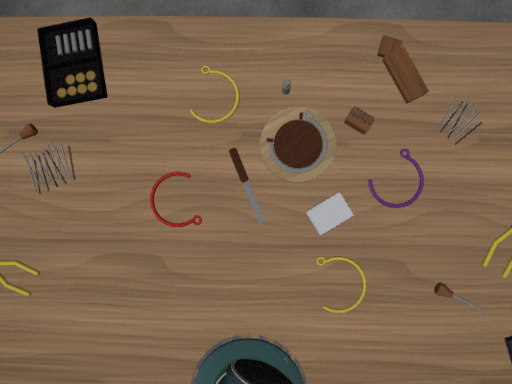

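Candidates: the ring on the stand, metal, top (298,143) / scene (198,228). Lookalikes off the stand: red (176,199), yellow (215,96) and (343,285), purple (397,180), all in the top view. The grey metal one on the stand fits the description, so I'll measure it and check it in a close crop.

```bash
cat > h.py <<'E'
import cv2,numpy as np,pickle
def ray(c,p,z):
    u=cv2.undistortPoints(np.float64(p).reshape(-1,1,2),c["camera_matrix"],np.float64(c["dist_coeffs"])).reshape(-1,2)
    d=np.c_[u,np.ones(len(u))]@c["R"]; o=-c["R"].T@c["t"]
    return o+d*((z-o[2])/d[:,2])[:,None]
def circ(P):
    A=np.c_[2*P[:,:2],np.ones(len(P))];s=np.linalg.lstsq(A,(P[:,:2]**2).sum(1),rcond=None)[0]
    return s[:2],np.sqrt(s[2]+s[:2]@s[:2])
E
python3 - <<'E'
from h import *
c=pickle.load(open("top.pkl","rb"));s=pickle.load(open("scene.pkl","rb"))
def dometal(c,x0,y0,x1,y1,name):
    f=c["frame"];hsv=cv2.cvtColor(f,cv2.COLOR_RGB2HSV)
    m=((hsv[...,1]<70)&(hsv[...,2]>75)).astype(np.uint8);k=np.zeros_like(m);k[y0:y1,x0:x1]=1;m&=k
    n,l,st,ce=cv2.connectedComponentsWithStats(m);i=1+st[1:,4].argmax();print(name,st[1:,4],ce[1:].round())
    m=l==i;v,u=np.nonzero(m)
    P=ray(c,np.c_[u,v],0.0585)
    for _ in range(4):
        C,R=circ(P[np.abs(np.linalg.norm(P[:,:2]-circ(P)[0],axis=1)-.065)<.009]) if _ else circ(P)
    print("metal fit",C,R)
    # platform: pale wood outline
    return m,P
out=[]
for c_,b,n in((c,(255,100,342,188),"top"),(s,(145,195,250,260),"scene")):
    m,P=dometal(c_,*b,n)
    im=c_["frame"][b[1]:b[3],b[0]:b[2],::-1].copy()
    mm=im.copy();mm[m[b[1]:b[3],b[0]:b[2]]]=(0,255,0)
    out.append(cv2.resize(np.hstack([im,mm]),(760,290 if n=="top" else 235),interpolation=cv2.INTER_CUBIC))
    # dark disc at z=.057
    g=c_["frame"].astype(int);d=(g.sum(2)<200).astype(np.uint8);k=np.zeros_like(d);k[b[1]:b[3],b[0]:b[2]]=1;d&=k
    d=cv2.morphologyEx(d,cv2.MORPH_OPEN,np.ones((3,3),np.uint8))
    nn,l,st,ce=cv2.connectedComponentsWithStats(d)
    for i in range(1,nn):
        if st[i,4]>3: print("dark",st[i],ray(c_,[ce[i]],.057))
    # angles
    C=np.array(circ(P)[0])
    a=np.degrees(np.arctan2(P[:,1]-C[1],P[:,0]-C[0]));print(np.histogram(a,36,(-180,180))[0])
cv2.imwrite("pics/crop.png",np.vstack(out))
E
```

```text
top [565] [[304. 148.]]
metal fit [ 0.61106972 -0.10739339] 0.06541070468501262
dark [300 113   3   3   9] [[ 0.68119569 -0.11470566  0.057     ]]
dark [ 274  120   49   48 1829] [[ 0.60951546 -0.10788491  0.057     ]]
dark [268 139   5   3  15] [[ 0.6169844  -0.04163056  0.057     ]]
[19 20 21 21 21 20 21 21 22 20 19 21 21 20 20 40 35  0  0  0  0  0  0  0
  0  0  0 19 18 20 20 20 20 20 22 24]
scene [  1 347   1   1   1 544   2   1   1   1   1   1] [[148. 195.]
 [197. 199.]
 [146. 197.]
 [147. 200.]
 [149. 205.]
 [191. 221.]
 [146. 208.]
 [223. 255.]
 [219. 257.]
 [221. 256.]
 [214. 259.]
 [217. 258.]]
metal fit [ 0.61479373 -0.10664044] 0.06541550718097666
dark [ 168  208   62   42 1785] [[ 0.61944765 -0.1043055   0.057     ]]
dark [220 251  13   9  69] [[ 0.67695776 -0.01750385  0.057     ]]
[21 17 22 23 23 23 21 20 20 17 19 16 18 19 21 42 41  0  0  0  0  0  0  0
  0  0  2 17 20 12 17 16 18 21 20 18]
```

View pics/crop.png

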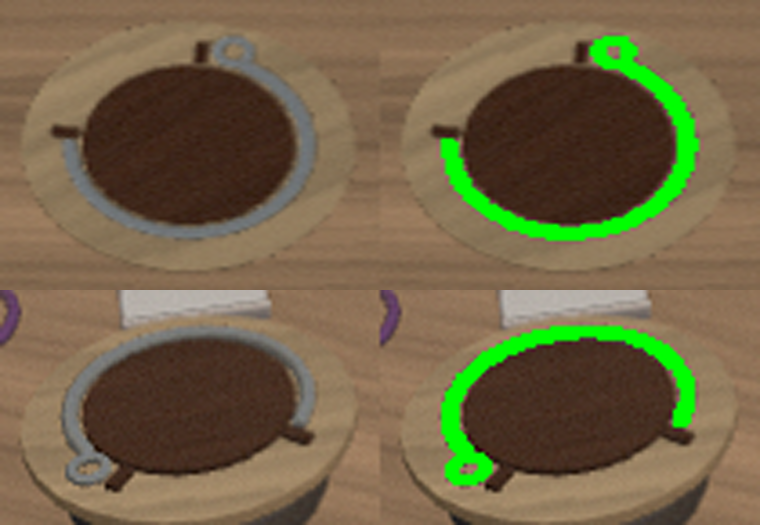

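The crop shows the grey metal ring on the plywood platform. Its plain end is at the left in the top view, about (270,140), and its eye is at the upper right, about (308,115). Next I'll work out the yaw and waypoints, in tool axes turned to match the world.

Units first: turns go in shares of pi rad. So -0.11 rad / 3.1416 = -0.035.

```bash
python3 - <<'E'
from h import *
ds=[]
for n,b in(("top",(255,100,342,188)),("scene",(145,205,250,260))):
    c=pickle.load(open(n+".pkl","rb"));hsv=cv2.cvtColor(c["frame"],cv2.COLOR_RGB2HSV)
    m=((hsv[...,1]<70)&(hsv[...,2]>75)).astype(np.uint8);k=np.zeros_like(m);k[b[1]:b[3],b[0]:b[2]]=1
    _,l,st,_=cv2.connectedComponentsWithStats(m&k);v,u=np.nonzero(l==1+st[1:,4].argmax())
    P=ray(c,np.c_[u,v],.0565)[:,:2];C=circ(P)[0]
    for _ in range(5):
        q=P-C;C,R=circ(P[np.abs(np.hypot(*q.T)-.065)<.007])
    q=P-C;a=np.degrees(np.arctan2(q[:,1],q[:,0]))%360;rr=np.hypot(*q.T)
    e=q[rr>.074];ea=np.degrees(np.arctan2(*e.mean(0)[::-1]))%360
    print(n,C,R,"plain end",np.sort(a)[:4],"yaw from eye",ea-129,"from end",a.min()+120, "max a",a.max())
    ds.append(C)
C=np.mean(ds,0);np.save("C.npy",C);print(C)
E
echo '0 0 0 0 0 -0.035
0 0 0 0 0 -0.035
0 0 0 0 0 -0.0347' > path.dat && python3 -m crank path.dat 0
```

```text
top [ 0.61065572 -0.10774775] 0.06508174257674444 plain end [88.51875615 88.60774118 88.69048441 90.67540863] yaw from eye 211.3087324172235 from end 208.51875614914212 max a 350.5407631991949
scene [ 0.61142447 -0.10829893] 0.06518781659479843 plain end [86.70479151 87.30582482 87.87458386 88.41349206] yaw from eye 212.689783527411 from end 206.70479151046894 max a 350.7210871656683
[ 0.61104009 -0.10802334]
time: 0.4
ee_pos: [0.2179, 0.6387, 0.237]
tcp_rot: [-0.002, 1.0, -0.0, -0.0]
wrist_force: [-0.5, -0.0, -1.1]
grip_width: 0.074
gripper_force: 0.0
```

Yaw is about 211.5° and the centre (0.611, -0.108), which puts path0 at (0.600, -0.044). I'll travel there high up.

```bash
echo '-0.019 -0.034 0 0 0 0
-0.019 -0.034 0 0 0 0
-0.019 -0.034 0 0 0 0
-0.019 -0.034 0 0 0 0
-0.019 -0.034 0 0 0 0' > path.dat && python3 -m crank path.dat 0
echo '-0.019 -0.034 0 0 0 0
-0.019 -0.034 0 0 0 0
-0.019 -0.034 0 0 0 0
-0.019 -0.034 0 0 0 0
-0.019 -0.034 0 0 0 0' > path.dat && python3 -m crank path.dat 0
echo '-0.019 -0.034 0 0 0 0
-0.019 -0.034 0 0 0 0
-0.019 -0.034 0 0 0 0
-0.019 -0.034 0 0 0 0
-0.019 -0.034 0 0 0 0' > path.dat && python3 -m crank path.dat 0
echo '-0.019 -0.034 0 0 0 0
-0.019 -0.034 0 0 0 0
-0.019 -0.034 0 0 0 0
-0.019 -0.034 0 0 0 0
0 0 0 0 0 0' > path.dat && python3 -m crank path.dat 0
```

```text
time: 0.9
ee_pos: [0.3134, 0.4674, 0.2371]
tcp_rot: [-0.0, 1.0, -0.0, -0.0]
wrist_force: [-0.1, -0.7, 0.2]
grip_width: 0.0337
gripper_force: 0.0
time: 1.4
ee_pos: [0.4084, 0.2974, 0.2373]
tcp_rot: [-0.0, 1.0, -0.0, -0.0]
wrist_force: [-0.1, 0.6, -0.0]
grip_width: 0.0001
gripper_force: 0.0
time: 1.9
ee_pos: [0.5035, 0.1273, 0.2373]
tcp_rot: [-0.0, 1.0, 0.0, -0.0]
wrist_force: [1.4, 0.3, -0.2]
grip_width: 0.0003
gripper_force: 0.0
time: 2.4
ee_pos: [0.5802, -0.0104, 0.2365]
tcp_rot: [0.001, 1.0, -0.0, -0.001]
wrist_force: [-0.1, 0.6, -0.4]
grip_width: 0.0002
gripper_force: 0.0
```

```bash
echo '-0.02 -0.0335 0 0 0 0
0 0 0.04 0 0 0
0 0 0.04 0 0 0
0 0 0.04 0 0 0
0 0 0.015 0 0 0' > path.dat && python3 -m crank path.dat 0
echo '0 0 0 0 0 0
0 0 0 0 0 0
0 0 0 0 0 0' > path.dat && python3 -m crank path.dat 0
python3 - <<'E'
from bench import imaging
import cv2,numpy as np
o=[]
for n,b in(("top",(250,80,350,190)),("scene",(140,150,260,270))):
    f=imaging.read_camera(n)["frame"][b[1]:b[3],b[0]:b[2],::-1];o.append(cv2.resize(f,(390,400),interpolation=cv2.INTER_CUBIC))
cv2.imwrite("pics/above.png",np.hstack(o))
E
```

```text
time: 2.9
ee_pos: [0.5972, -0.0399, 0.0983]
tcp_rot: [-0.0, 1.0, 0.0, -0.003]
wrist_force: [-0.2, 0.5, 0.2]
grip_width: 0.0007
gripper_force: 0.0
time: 3.2
ee_pos: [0.6001, -0.0405, 0.1049]
tcp_rot: [-0.0, 1.0, -0.0, 0.002]
wrist_force: [-0.8, 0.0, -0.2]
grip_width: 0.0001
gripper_force: 0.0
```

View pics/above.png

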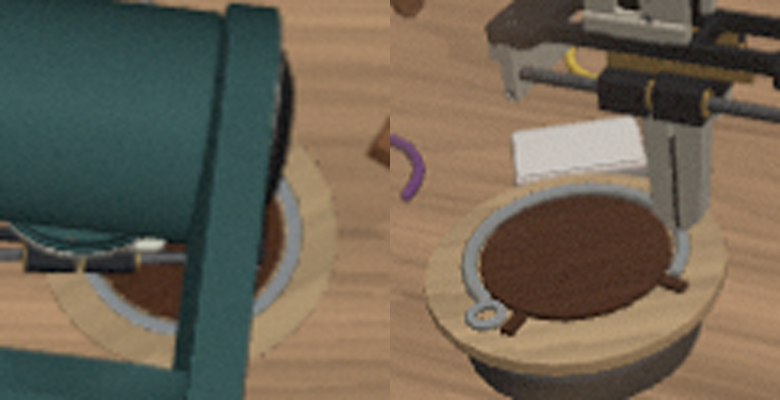

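The scene view, right half at (680,225), shows the closed fingertips about 25 mm above the bar, just inside the plain end by the stop block. That agrees with the measurement, so I'll come down gently.

```bash
echo '0 -0.0035 0.005 0 0 0
0 0 0.005 0 0 0
0 0 0.005 0 0 0
0 0 0.004 0 0 0
0 0 0.002 0 0 0' > path.dat && python3 -m crank path.dat 0
echo '0 0 0 0 0 0
0 0 0.001 0 0 0
0 0 0.001 0 0 0
0 0 0.001 0 0 0
0 0 0 0 0 0' > path.dat && python3 -m crank path.dat 0
python3 -c "
from bench import r,imaging
import numpy as np
for _ in range(6):
    o=r.get_obs();print(o['ee_pos'].round(4),o['wrist_force'].round(2));imaging.read_camera('top')"
```

```text
time: 3.8
ee_pos: [0.5989, -0.044, 0.0807]
tcp_rot: [-0.0, 1.0, 0.0, -0.0]
wrist_force: [-0.4, -0.0, -0.2]
grip_width: 0.0005
gripper_force: 0.0
time: 4.3
ee_pos: [0.5992, -0.0441, 0.0786]
tcp_rot: [-0.0, 1.0, -0.0, 0.0]
wrist_force: [-0.8, 0.6, 2.7]
grip_width: 0.0001
gripper_force: 1.2
[ 0.5992 -0.0441  0.0786] [-0.78  0.59  2.71]
[ 0.5992 -0.0441  0.0787] [-0.07  0.34  1.96]
[ 0.5992 -0.0441  0.0786] [0.46 0.15 3.04]
[ 0.5992 -0.0441  0.0786] [-0.1  -0.23  1.5 ]
[ 0.5992 -0.0441  0.0787] [ 0.24 -0.25  2.  ]
[ 0.5992 -0.0441  0.0786] [-0.22 -0.7   3.12]
```

In contact at about 2.4 N. I'll press 1.5 mm more and start the trace.

```bash
echo '0 0 0.001 0 0 0
0 0 0.0005 0 0 0
0.0077 -0.0018 0 0 0 0
0.0075 -0.0027 0 0 0 0
0.0071 -0.0036 0 0 0 0' > path.dat && python3 -m crank path.dat 0
echo '0 0 0 0 0 0' > path.dat && python3 -m crank path.dat 0
```

```text
time: 5.1
ee_pos: [0.5761, -0.0523, 0.077]
tcp_rot: [-0.0, 1.0, 0.0, 0.0]
wrist_force: [1.9, 2.4, 2.9]
grip_width: 0.0008
gripper_force: 1.5
time: 5.2
ee_pos: [0.5757, -0.0527, 0.077]
tcp_rot: [0.0, 1.0, -0.0, -0.0]
wrist_force: [-1.7, -0.1, 2.1]
grip_width: 0.0004
gripper_force: 1.4
```

```bash
echo '0.0056 -0.0044 0 0 0 0
0.005 -0.0052 0 0 0 0
0.0053 -0.0059 0 0 0 0
0.0045 -0.0065 0 0 0 0
0.0037 -0.007 0 0 0 0' > path.dat && python3 -m crank path.dat 0
echo '0 0 0 0 0 0' > path.dat && python3 -m crank path.dat 0
```

```text
time: 5.7
ee_pos: [0.5523, -0.0818, 0.077]
tcp_rot: [-0.0, 1.0, 0.0, -0.0]
wrist_force: [0.1, 1.8, 3.3]
grip_width: 0.0005
gripper_force: 1.5
time: 5.8
ee_pos: [0.5522, -0.0823, 0.0769]
tcp_rot: [0.0, 1.0, -0.0, -0.0]
wrist_force: [-0.4, -2.0, 3.4]
grip_width: 0.0005
gripper_force: 1.5
```

```bash
echo '0.0028 -0.0068 0 0 0 0
0.0019 -0.0072 0 0 0 0
0.001 -0.0079 0 0 0 0
0 -0.0079 0 0 0 0
-0.001 -0.0079 0 0 0 0' > path.dat && python3 -m crank path.dat 0
echo '0 0 0 0 0 0' > path.dat && python3 -m crank path.dat 0
python3 - <<'E'
from bench import imaging
import cv2
f=imaging.read_camera("scene")["frame"][150:270,140:260,::-1]
cv2.imwrite("pics/mid.png",cv2.resize(f,(600,600),interpolation=cv2.INTER_CUBIC))
E
```

```text
time: 6.3
ee_pos: [0.548, -0.1196, 0.0769]
tcp_rot: [-0.0, 1.0, 0.0, -0.0]
wrist_force: [-0.5, 1.8, 3.0]
grip_width: 0.0002
gripper_force: 1.5
time: 6.4
ee_pos: [0.5481, -0.1201, 0.0769]
tcp_rot: [0.0, 1.0, -0.0, -0.0]
wrist_force: [-0.1, -3.2, 3.2]
grip_width: 0.0003
gripper_force: 1.5
```

View pics/mid.png

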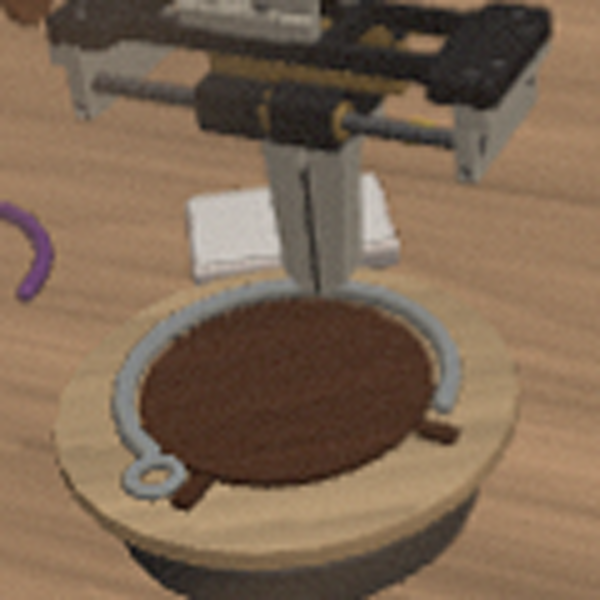

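The fingertips sit on the back of the bar at crop pixel (318,288). The ring still lies flat round the disc, with its eye at (155,475). I'll carry on.

```bash
echo '-0.0019 -0.0077 0 0 0 0
-0.0028 -0.0074 0 0 0 0
-0.0037 -0.007 0 0 0 0
-0.0045 -0.0065 0 0 0 0
-0.0053 -0.0059 0 0 0 0' > path.dat && python3 -m crank path.dat 0
echo '0 0 0 0 0 0' > path.dat && python3 -m crank path.dat 0
```

```text
time: 6.95
ee_pos: [0.5666, -0.154, 0.0768]
tcp_rot: [-0.0, 1.0, 0.0, -0.0]
wrist_force: [-1.1, 1.8, 3.9]
grip_width: 0.0009
gripper_force: 1.5
time: 7.05
ee_pos: [0.5669, -0.1543, 0.0769]
tcp_rot: [0.0, 1.0, -0.0, 0.0]
wrist_force: [1.2, -1.5, 3.6]
grip_width: 0.0003
gripper_force: 1.5
```

```bash
echo '-0.005 -0.0052 0 0 0 0
-0.0063 -0.0044 0 0 0 0
-0.0071 -0.0036 0 0 0 0
-0.0075 -0.0027 0 0 0 0
-0.0077 -0.0018 0 0 0 0' > path.dat && python3 -m crank path.dat 0
echo '0 0 0 0 0 0' > path.dat && python3 -m crank path.dat 0
```

```text
time: 7.55
ee_pos: [0.6005, -0.1714, 0.0769]
tcp_rot: [-0.0, 1.0, -0.0, -0.0]
wrist_force: [-1.9, 0.5, 3.6]
grip_width: 0.0007
gripper_force: 1.5
time: 7.65
ee_pos: [0.6009, -0.1713, 0.0769]
tcp_rot: [-0.0, 1.0, -0.0, 0.0]
wrist_force: [2.2, -0.8, 2.8]
grip_width: 0.0004
gripper_force: 1.5
```

```bash
echo '-0.0079 -0.0012 0 0 0 0
-0.0079 0 0 0 0 0
-0.0079 0.0011 0 0 0 0
-0.0077 0.002 0 0 0 0
-0.0074 0.003 0 0 0 0' > path.dat && python3 -m crank path.dat 0
echo '0 0 0 0 0 0' > path.dat && python3 -m crank path.dat 0
```

```text
time: 8.15
ee_pos: [0.6393, -0.166, 0.0769]
tcp_rot: [-0.0, 1.0, -0.0, -0.0]
wrist_force: [-2.2, -0.4, 3.5]
grip_width: 0.0004
gripper_force: 1.5
time: 8.25
ee_pos: [0.6397, -0.1657, 0.077]
tcp_rot: [-0.0, 1.0, 0.0, 0.0]
wrist_force: [2.6, 0.7, 4.0]
grip_width: 0.0004
gripper_force: 1.5
```

```bash
echo '-0.0067 0.0036 0 0 0 0
-0.0064 0.0045 0 0 0 0
-0.0058 0.0052 0 0 0 0
-0.005 0.006 0 0 0 0
0 0 0 0 0 0' > path.dat && python3 -m crank path.dat 0
echo '0 0 0 0 0 0
0 0 0 0 0 0' > path.dat && python3 -m crank path.dat 0
python3 - <<'E'
from bench import imaging
import cv2
f=imaging.read_camera("scene")["frame"][150:270,140:260,::-1]
cv2.imwrite("pics/end.png",cv2.resize(f,(600,600),interpolation=cv2.INTER_CUBIC))
E
```

```text
time: 8.75
ee_pos: [0.6633, -0.1459, 0.077]
tcp_rot: [-0.0, 1.0, 0.0, 0.0]
wrist_force: [1.6, 1.8, 2.1]
grip_width: 0.0001
gripper_force: 1.4
time: 8.95
ee_pos: [0.6626, -0.1467, 0.077]
tcp_rot: [-0.0, 1.0, 0.0, 0.0]
wrist_force: [0.7, 2.0, 2.6]
grip_width: 0.0008
gripper_force: 1.4
```

View pics/end.png

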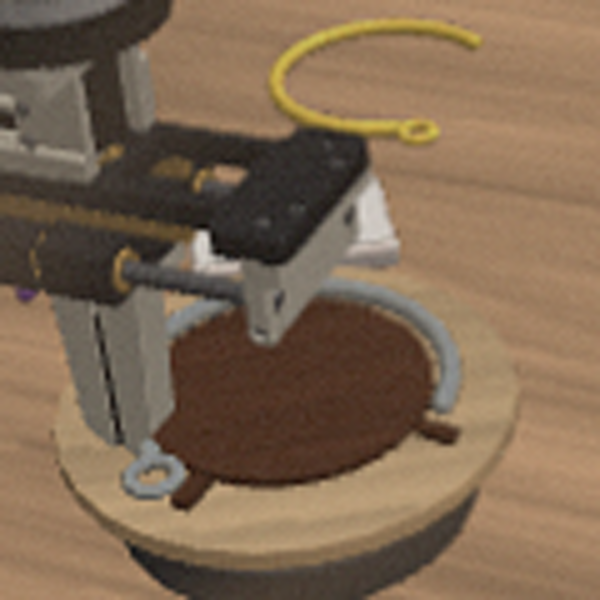

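The fingertips are at the eye end of the bar, crop pixel (125,440), with the eye just past them at (155,475). Now straight up.

```bash
echo '0 0 -0.005 0 0 0
0 0 -0.015 0 0 0
0 0 -0.03 0 0 0
0 0 -0.04 0 0 0
0 0 -0.04 0 0 0' > path.dat && python3 -m crank path.dat 0
echo '0 0 -0.03 0 0 0
0 0 0 0 0 0
0 0 0 0 0 0
0 0 0 0 0 0
0 0 0 0 0 0' > path.dat && python3 -m crank path.dat 0
python3 - <<'E'
from bench import imaging
import cv2
f=imaging.read_camera("scene")["frame"][100:340,20:340,::-1]
cv2.imwrite("pics/fin.png",cv2.resize(f,(800,600),interpolation=cv2.INTER_CUBIC))
E
```

```text
time: 9.5
ee_pos: [0.662, -0.147, 0.2093]
tcp_rot: [0.0, 1.0, -0.0, -0.0]
wrist_force: [0.1, -0.2, 0.8]
grip_width: 0.0009
gripper_force: 0.0
time: 10.0
ee_pos: [0.6621, -0.1468, 0.2357]
tcp_rot: [-0.0, 1.0, 0.0, -0.001]
wrist_force: [0.2, -0.8, -0.4]
grip_width: 0.0003
gripper_force: 0.0
```

View pics/fin.png

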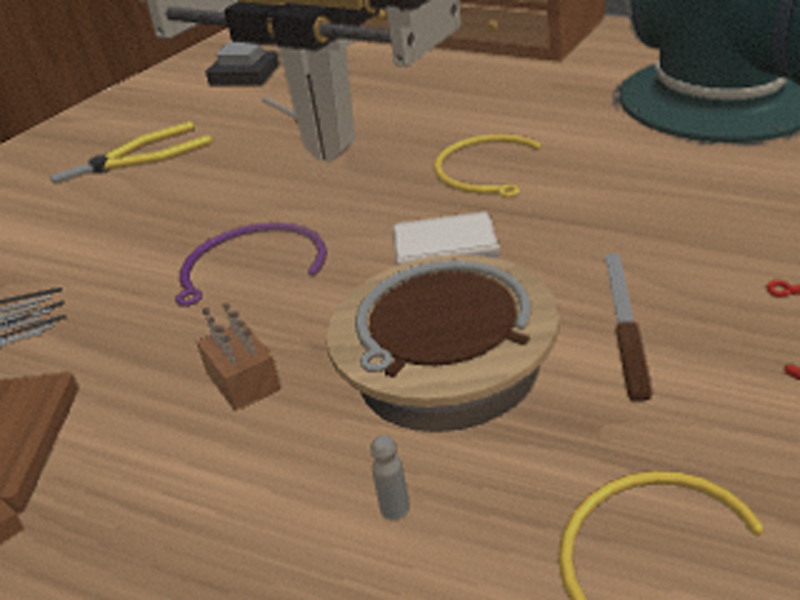

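The gripper is clear at (325,150), the ring lies flat on the raised platform at (443,315), and the bystanders haven't moved. Handing in.

```bash
python3 -c "
from bench import close_job
print(close_job())"
```

```text
the job is handed in; nothing more can be done
None
```

I traced the bar from the plain end to the eye in one pass at about 2–4 N, lifted off only at the eye, and handed the job in at about 10 s; the last picture shows the ring flat and the bystanders in place, but no verdict came back.

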